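# Start the portable hob and its timer

### The job

Switch on the portable hob: with your fingertips gently press the large round key on its front strip all the way down and let it come back up. Then start its timer: press the long bar-shaped key all the way down, keep it down for two seconds, let it come up and withdraw. Leave the two small round keys alone, and do not shift or lift the frying pan, saucepan, mug or salt jar.

Things in the scene. Friction and masses are not known exactly. Their poses are not given: they have to be found in the camera images.
- hob: Portable hob standing fixed on the table, grey case with a black glass top, 350 mm deep (its x), 280 mm wide (its y), 60 mm high, flat on top. Origin: centre of its underside, on the table; x points to its back, away from the robot, z up. The four keys stand in one row, 60 mm apart, along the hob's front strip (130 mm from the hob's centre towards the robot, at 90 and 30 mm to either side of the middle); which key has which place changes from run to run.
- large_key_seat: Large key: flat steel surround of that key, 1 mm high, fixed on the glass; origin on the glass at its centre, 60 mm above the table, x to the back of the hob, z up. Same white plastic as the other keys.
- large_key_top (a point): Centre of the top of the large round key, 34 mm in diameter; 9 mm above the glass when up, 3 mm when fully down.
- large_key (a joint): The large round key. Springy key: the force grows from 2 N at first movement to 5 N fully down, 6 mm of travel with a hard stop (not harder than 30 N, please). Value = travel in m: 0 up, 0.006 fully down; it counts as down above 0.0045 and as up below 0.0015. It springs back by itself.
- long_key_seat: Long key: flat steel surround of that key, 1 mm high, fixed on the glass; origin on the glass at its centre, 60 mm above the table, x to the back of the hob, z up.
- long_key_top (a point): Centre of the top of the long bar-shaped key, 46 mm long along the hob's x and 18 mm wide; 9 mm above the glass when up, 3 mm when fully down.
- long_key (a joint): The long bar-shaped key. Springy key: the force grows from 2 N at first movement to 5 N fully down, 6 mm of travel with a hard stop (not harder than 30 N, please). Value = travel in m: 0 up, 0.006 fully down; it counts as down above 0.0045 and as up below 0.0015. It springs back by itself.
- small_key_a_top (a point): Centre of the top of a small round key, 20 mm in diameter, 9 mm above the glass; leave alone.
- small_key_b_top (a point): Centre of the top of the other small round key, 20 mm in diameter, 9 mm above the glass; leave alone.
- small_key_a (a joint): Travel of that small round key in m, 0 when up; it must stay under 0.002.
- small_key_b (a joint): Travel of that small round key in m, 0 when up; it must stay under 0.002.
- pan: Loose steel frying pan on the hob's glass behind the keys, 200 mm across the rim, 45 mm high; origin at the centre of its underside, handle along its x to 273 mm from the centre. About 0.8 kg. Leave it.
- pan_rim (a point): Point on the frying pan's rim straight opposite its handle, 100 mm from the pan's centre and 45 mm above its underside. The 16 mm thick handle rises from the other side of the rim to 74 mm above the pan's underside and points to the back or the right of the hob.
- pot: Loose lidded steel saucepan on the table left of the hob, 166 mm across, 132 mm high with its lid's loop, two side loops out to 109 mm from its centre; origin at the centre of its underside. Leave it.
- mug: Loose white mug on the table to the right of the hob, beside its middle, 80 mm across, 90 mm high, with a handle on its +y side, turned away from the hob; origin at the centre of its underside. Leave it.
- salt: Loose glass salt jar with a steel cap on the table right of the hob's front, 50 mm across, 95 mm high; origin at the centre of its underside. Leave it.

How it is judged:
On the way, in this order (a step that is already met when the one before it is completed fails the run):
1. the large round key is pressed fully down by the fingertips (value of joint large_key above 0.0045 m and contact force between the fingers and large_key_seat above 0.5 N), for 0.05 s.
2. the large round key has come back up (value of joint large_key below 0.0015 m), for 0.1 s.
3. the long key is kept fully down by the fingertips (at least 1.5 s) (value of joint long_key above 0.0045 m and contact force between the fingers and long_key_seat above 0.5 N), for 1.5 s.
4. the long key has come back up (value of joint long_key below 0.0015 m), for 0.1 s.
At the end, for the whole second after the job is handed in: All four keys are up (within 1.5 mm), and the frying pan, the point on its rim opposite the handle, the saucepan, mug and salt jar are within 15 mm of where they began (value of joint each of large_key, long_key, small_key_a, small_key_b below 0.0015 m and distance of each of pan, pan_rim, pot, mug, salt from where it was at the start of the episode below 0.015 m); the robot touches nothing.
It fails at once if a small round key is pressed by more than 2 mm (value of joint any of small_key_a, small_key_b above 0.002 m).
It fails at once if a key is pressed harder than 30 N (contact force between the fingers and large_key_seat above 30 N or contact force between the fingers and long_key_seat above 30 N).
It fails at once if the long key is pressed while the large one is still down (value of joint each of large_key, long_key above 0.003 m).
It fails at once if the frying pan, saucepan, mug or salt jar is shifted or lifted by more than 15 mm (distance of any of pan, pan_rim, pot, mug, salt from where it was at the start of the episode above 0.015 m).
It also fails if it takes over 42 s, if anything falls off the work surface, if the arm or the gripper's body presses on something with over 40 N, if the wrist force passes 120 N, or if a joint passes its speed limit or range.

### The arm

A 7-joint arm with a two-finger parallel gripper is mounted at the origin on the work surface. World frame = base frame: x ahead of the robot, y to its left, z up, the work surface at z = 0. Lengths are in m, angles in rad, forces in N, time in s.
With the tool pointing down it reaches from about 0.4 to 0.85 m from the base axis. Payload 10.4 kg.
Tool frame: the origin (TCP) lies between the finger pads; the fingertips stand tcp_to_tips ahead of it and the grasp point (between the pads) lies 8 mm behind it (tcp_to_tips is the distance from the TCP to the fingertips, in m); z points along the fingers, y is the line along which they close (so a half turn about z gives the same grasp; the last joint's range is limited). The gripper opens to 85 mm and grips with 20 to 120 N. Pads are 22 mm wide; open, the fingers measure 114 mm over their backs; the gripper's body (76 mm by 85 mm) begins 54 mm behind the grasp point. The pads swing forward as they close: fully open they stand 13 mm farther back than shut.
Start: joints at [-0.023, 0.332, -0.065, 1.46, 0.022, 1.35, -0.088], TCP at [0.625, 0, 0.212] pointing down, gripper open.
Joint ranges: [-2.6, 2.6], [-0.5, 2.12], [-1.47, 1.34], [0.16, 2.42], [-1.27, 4.41], [0.06, 2.06], [-2.6, 2.6]. Speed limits (rad/s): [2.22, 2.22, 2.79, 2.79, 3.14, 3.14, 3.14].

### API

Orientations are given as a unit quaternion [x, y, z, w].
In Python, from workcell import * gives the robot as it stands.
- The arm moves only by the tool apply_moves, never from a script. Its argument "rows" is a list of rows, each an object of numbers: "x", "y", "z": the shift along the tool's x, y, z in mm; "ax", "ay", "az": the turn, a rotation vector about the tool's x, y, z in degrees; "gripper": the closure, from 0 (fully open) to 1 (shut). A call has 1 to 5 rows; each row shifts and turns the commanded pose from where the row before left it, along the tool's axes as they then stand; what a row does not reach is not made up. A row lasts 1/12 s, in which the tool goes at most 41.7 mm and 7.16 degrees, less where a joint would pass 70% of its speed; a pose out of reach is approached as far as the arm can. A call with a gripper value outside its range is refused whole. The fingers move at their own pace and stop on an object; "newtons" is the grip in N (left out, the last holds). Time passes only in rows, so rows that do not move let the fingers close. It gives the time, the measured TCP pose, the force, the opening and the grip force at its end, in the units of the state.
- get_obs(): the state, without advancing time (a new reading comes with each control period).
- camera(name): name is "scene" or "side" or "wrist"; returns a dict with "color" (384x512x3 uint8, red, green, blue), "fov_y" (degrees; the focal length in pixels is half the picture's height over the tangent of half this angle, whatever the lens; pixels are square), "cx", "cy" (the principal point, pixels), "rvec" (rotation vector, rad) and "tvec" (3), from world to camera coordinates, as OpenCV has them. Camera axes: x right, y down, z forward; pixel columns grow to the right and rows downward; lengths in m; the calibration is good to about 2 mm. A picture is of the moment at which its call begins. There is no depth.
- hand_in(): hands the job in; it is judged then, once.
The state is a dict: "clock": time; "joint_pos": joint angles; "joint_velocities": joint speeds; "tau": joint torques, N m; "position": TCP position; "ee_rot": TCP orientation; "ft_force": force on the tool from outside, world axes, zero at the start; "torque": the same for the moment, N m; "grip_width": opening from 0.0 (shut) to 1.0 (fully open); "grasp_force": force on a finger pad.
Only numpy, scipy, OpenCV 4.12 (cv2) and the standard library are available. Lean on these libraries where they do the work, as an engineer would, in place of code of your own. Each camera call takes 0.05 s, during which the arm holds its last target. There are 200 camera calls.

## Working session

There is one attempt and no reset: what is moved stays moved. The work goes in short steps, Python scripts to look and compute and a tool call to move; the robot and the scene stay as the last step left them, time stands still between calls to the robot, and variables do not carry over. Pictures are saved under pics/ and viewed, at most 12 in all, crops included, and the job is handed in when it is done.

Besides the shell and the picture viewer there is one more tool, called after ">>>" as name(argument=value, ...) on one line, values as JSON. apply_moves: Moves the arm, as the interface text tells. Its arguments: {"type":"object","properties":{"rows":{"type":"array","items":{"type":"object","properties":{"x":{"type":"number"},"y":{"type":"number"},"z":{"type":"number"},"ax":{"type":"number"},"ay":{"type":"number"},"az":{"type":"number"},"gripper":{"type":"number"}}}},"newtons":{"type":"number"}},"required":["rows"]}

```bash
ls; mkdir -p pics
python3 - <<'E'
from workcell import *
import cv2,numpy as np,json
o=get_obs();print(o)
for n in("scene","wrist"):
    c=camera(n);cv2.imwrite(f"pics/{n}0.png",c["color"][:,:,::-1])
    print(n,c["fov_y"],c["cx"],c["cy"],c["rvec"],c["tvec"])
    np.savez(f"pics/{n}0.npz",**c)
E
```

```text
pics
{'clock': 0.0, 'joint_pos': array([-0.02260925,  0.3328882 , -0.06469639,  1.46098302,  0.02158745,
        1.34985055, -0.08848834]), 'joint_velocities': array([-1.81665271e-03, -3.28903673e-05, -3.39094071e-04,  1.01122696e-03,
       -9.30448828e-04,  2.93335221e-04, -1.82011199e-03]), 'tau': array([ 4.98105128e-04, -6.25449800e+01,  4.97091911e-02, -3.91610491e+01,
        1.63588714e-02,  9.83294769e-03, -6.01235030e-06]), 'position': array([6.24594294e-01, 1.60983731e-06, 2.11585811e-01]), 'ee_rot': array([ 7.07093658e-01,  7.07119541e-01, -5.26058300e-04, -4.87339871e-04]), 'ft_force': array([-0.0069818 , -0.03553691, -0.43804167]), 'torque': array([-0.00430284, -0.02194873, -0.02529048]), 'grasp_force': 0.0, 'grip_width': 0.9947878371156893}
scene 48.41027045480151 257.4569828155668 184.9388430287901 [ 1.3381272   1.97295777 -1.09247738] [ 0.14904583 -0.24269554  1.69036712]
wrist 69.56426498913409 251.42335605257168 191.60842684751015 [-2.84083911e+00 -1.91937480e-03  2.96915015e-03] [-0.62416517 -0.03984541  0.37959823]
```

View pics/scene0.png

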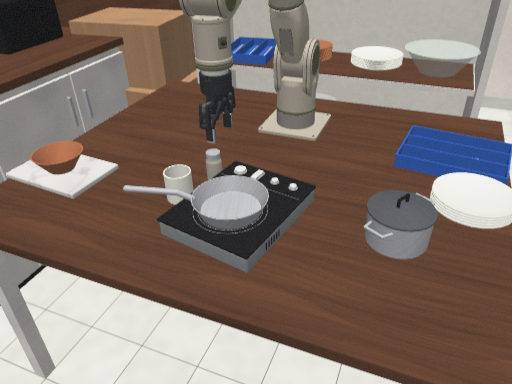

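View pics/wrist0.png

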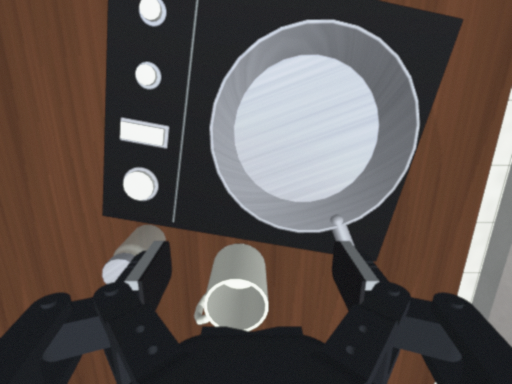

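Run:
```python
import workcell as w
print([(n,getattr(w,n)) for n in dir(w) if n[0]!='_'])
```

```text
[('MotionError', <class 'workcell.MotionError'>), ('camera', <function make.<locals>.drawn_camera at 0x7fe211910040>), ('get_obs', <function make.<locals>.<lambda> at 0x7fe211910540>), ('hand_in', <function connect.<locals>.done at 0x7fe211e93740>), ('tcp_to_tips', 0.011)]
```

The wrist view shows the key row, top to bottom: small (152,10), small (148,75), long (144,133), large (140,184). The pan is to the right, with the salt jar and mug below. The scene view agrees.

```bash
cat > h.py <<'E'
import cv2,numpy as np
def proj(c,px,z):
    f=c["color"].shape[0]/2/np.tan(np.radians(c["fov_y"])/2)
    R=cv2.Rodrigues(np.array(c["rvec"],float))[0];t=np.array(c["tvec"],float)
    o=-R.T@t;d=R.T@np.array([(px[0]-c["cx"])/f,(px[1]-c["cy"])/f,1])
    return o+d*(z-o[2])/d[2]
E
python3 - <<'E'
import numpy as np,cv2
from h import *
c=np.load("pics/wrist0.npz")
P=[proj(c,p,.069) for p in[(152,10),(148,75),(143.5,132),(139,184)]]
for p in P:print(p.round(4))
print(np.linalg.norm(np.diff(P,axis=0),axis=1))
for p in[(107,0),(103,215),(461,18),(372,260)]:print(proj(c,p,.06).round(4))
im=c["color"][0:230,90:220,::-1];cv2.imwrite("pics/crop1.png",cv2.resize(im,None,fx=2.6,fy=2.6,interpolation=2))
s=np.load("pics/scene0.npz")
for p in[(240,170),(257,176)]:print("scene",proj(s,p,.069).round(4))
E
```

```text
[0.529  0.1626 0.069 ]
[0.5188 0.105  0.069 ]
[0.5077 0.048  0.069 ]
[ 0.4959 -0.0104  0.069 ]
[0.05849364 0.05808151 0.05951069]
[0.4831 0.1736 0.06  ]
[ 0.4434 -0.0522  0.06  ]
[0.8318 0.1584 0.06  ]
[ 0.779  -0.1136  0.06  ]
scene [ 0.5046 -0.0071  0.069 ]
scene [0.5184 0.0532 0.069 ]
```

View pics/crop1.png

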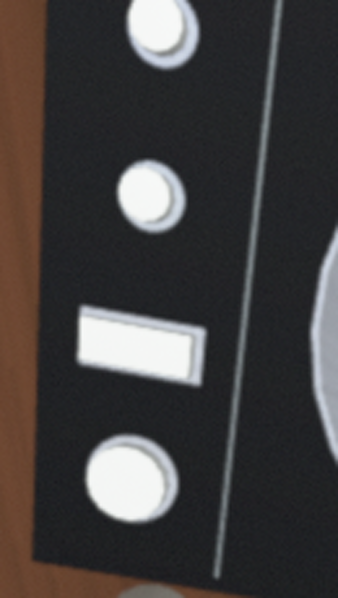

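Enlarged, the key tops are long (141.5,132.7) and large (138.5,185.4). The two cameras disagree by about 9 mm, so I'll look again from nearer with the keys close to the picture centre.

>>> apply_moves(rows=[{"x":-15,"y":-25,"gripper":1},{"x":-15,"y":-25,"gripper":1},{"x":-20,"y":-25,"gripper":1},{"x":-15,"y":-25,"gripper":1},{"x":-15,"y":-25,"gripper":1}], newtons=40)

```text
invalid input at $.rows[0]: expected keys x, y, z, ax, ay, az, gripper
```

>>> apply_moves(rows=[{"az":5.5,"gripper":1},{"az":5.5,"gripper":1},{"gripper":1},{"gripper":1},{"gripper":1}])

```text
invalid input at $.rows[0]: expected keys x, y, z, ax, ay, az, gripper
```

Run:
```python
from workcell import *
import cv2,numpy as np
o=get_obs();print(o["clock"],o["position"],o["ee_rot"],o["grip_width"],o["ft_force"])
c=camera("wrist");np.savez("pics/w1.npz",**c)
cv2.imwrite("pics/w1.png",cv2.resize(c["color"][:,:,::-1],(800,600)))
```

```text
0.1 [ 6.24663697e-01 -4.80646821e-07  2.11735841e-01] [ 7.07090107e-01  7.07123197e-01 -4.59433425e-04 -3.92875216e-04] 0.9984800003866586 [ 0.47898794 -0.23949725  0.21924849]
```

View pics/w1.png

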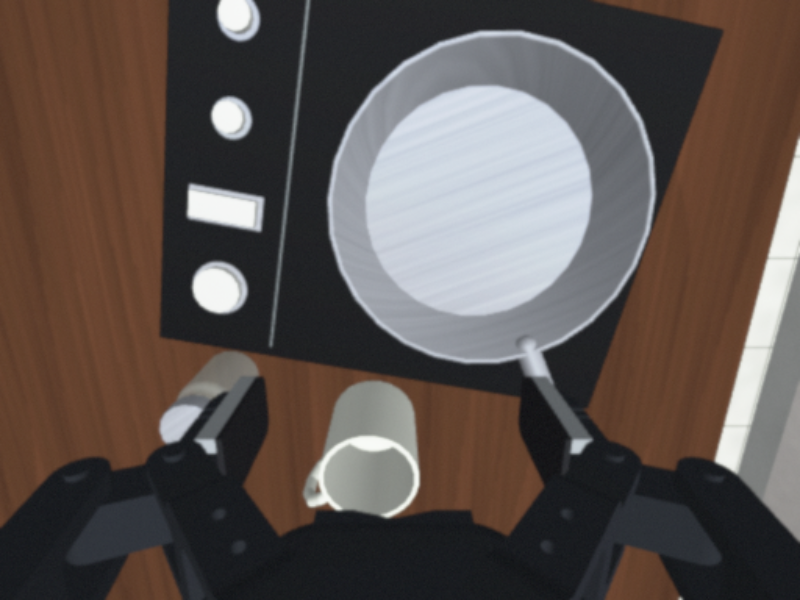

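Both moves were refused because every row needs all seven fields, so the view is unchanged. I'll resend them with all fields.

>>> apply_moves(rows=[{"x":-15,"y":-25,"z":0,"ax":0,"ay":0,"az":0,"gripper":1},{"x":-15,"y":-25,"z":0,"ax":0,"ay":0,"az":0,"gripper":1},{"x":-20,"y":-25,"z":0,"ax":0,"ay":0,"az":0,"gripper":1},{"x":-15,"y":-25,"z":0,"ax":0,"ay":0,"az":0,"gripper":1},{"x":-15,"y":-25,"z":0,"ax":0,"ay":0,"az":0,"gripper":1}], newtons=40)

```text
clock: 0.57
position: [0.4985, -0.0808, 0.2121]
ee_rot: [0.707, 0.707, -0.0, -0.0]
ft_force: [-0.5, -0.7, -0.2]
grip_width: 0.301
grasp_force: 0.0
```

>>> apply_moves(rows=[{"x":0,"y":0,"z":0,"ax":0,"ay":0,"az":5.5,"gripper":1},{"x":0,"y":0,"z":0,"ax":0,"ay":0,"az":5.5,"gripper":1},{"x":0,"y":0,"z":0,"ax":0,"ay":0,"az":0,"gripper":1},{"x":0,"y":0,"z":0,"ax":0,"ay":0,"az":0,"gripper":1},{"x":0,"y":0,"z":0,"ax":0,"ay":0,"az":0,"gripper":1}])

```text
clock: 0.98
position: [0.5001, -0.0797, 0.2122]
ee_rot: [0.77, 0.637, -0.0, -0.0]
ft_force: [-0.5, 0.0, -0.3]
grip_width: -0.005
grasp_force: 0.0
```

Run:
```python
from workcell import *
import cv2,numpy as np
o=get_obs();print(o["clock"],o["position"],o["ee_rot"],o["grip_width"],o["ft_force"])
c=camera("wrist");np.savez("pics/w2.npz",**c)
cv2.imwrite("pics/w2.png",cv2.resize(c["color"][:,:,::-1],(800,600)))
```

```text
0.9833 [ 0.50010025 -0.07973962  0.2122414 ] [ 7.70480969e-01  6.37462981e-01 -7.91736113e-05 -1.31150905e-04] -0.004513488103171953 [-0.52111915  0.02633529 -0.28843188]
```

View pics/w2.png

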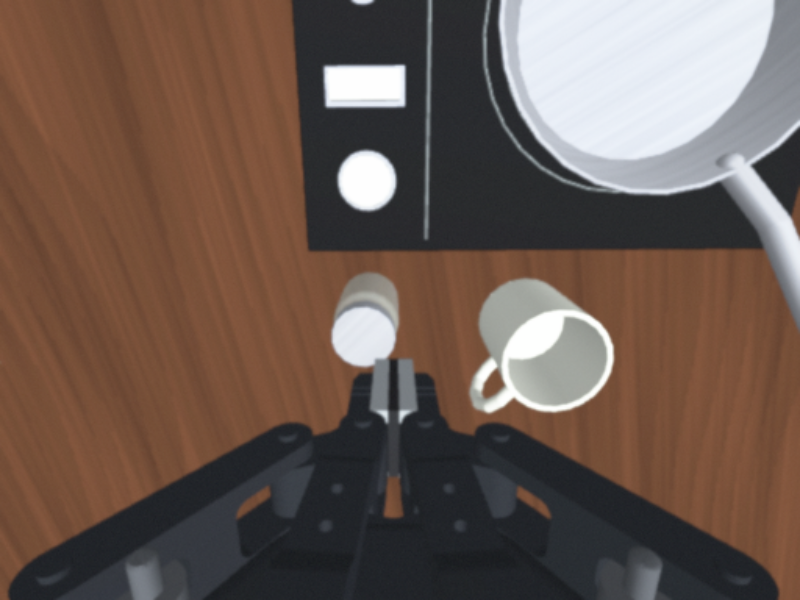

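Now the large key is centred at (367,181) and the long key at (365,83) in the 800x600 view. The strip is square to the tool, and the fingertips are at about (392,360).

Run:
```python
import numpy as np
from h import *
from scipy.spatial.transform import Rotation as Ro
c=np.load("pics/w2.npz");k=1.5625
R=Ro.from_quat([.77048,.63746,-.0001,-.0001]);t=np.array([.5001,-.0797,.2122])
L=proj(c,(367/k,181/k),.069);B=proj(c,(365/k,83/k),.069)
print(L,B,np.linalg.norm(L-B))
for p in (L,B):print(R.inv().apply(p-t)*1000)
Rc=cv2.Rodrigues(c["rvec"])[0]; print("cam",-Rc.T@c["tvec"],Rc[2])
K=np.array([[192/np.tan(np.radians(c["fov_y"])/2),0,c["cx"]],[0,192/np.tan(np.radians(c["fov_y"])/2),c["cy"]],[0,0,1]])
for x in(-11,0,11):print("tip px",x,(cv2.projectPoints((t+R.apply([x*.001,0,.011]))[None],c["rvec"],c["tvec"],K,None)[0]*k).ravel())
```

```text
[ 0.49490819 -0.01270476  0.069     ] [0.50596494 0.04670903 0.069     ] 0.06043385488831331
[ 64.84125557 -17.60683855 143.20323858]
[125.27452409 -17.87305197 143.20170577]
cam [ 0.51440262 -0.0060708   0.37358894] [-0.05621277 -0.29093339 -0.95509051]
tip px -11 [392.47810801 369.95242152]
tip px 0 [392.49677532 346.89968247]
tip px 11 [392.51610534 323.02856276]
```

>>> apply_moves(rows=[{"x":33,"y":-9,"z":0,"ax":0,"ay":0,"az":0,"gripper":1},{"x":32,"y":-9,"z":0,"ax":0,"ay":0,"az":0,"gripper":1},{"x":0,"y":0,"z":40,"ax":0,"ay":0,"az":0,"gripper":1},{"x":0,"y":0,"z":40,"ax":0,"ay":0,"az":0,"gripper":1},{"x":0,"y":0,"z":20,"ax":0,"ay":0,"az":0,"gripper":1}])

```text
clock: 1.45
position: [0.4928, -0.012, 0.1085]
ee_rot: [0.77, 0.637, -0.002, -0.001]
ft_force: [-1.7, -1.0, -2.2]
grip_width: 0.0
grasp_force: 0.0
```

Run:
```python
from workcell import *
import cv2,numpy as np
c=camera("wrist");s=camera("side");np.savez("pics/s3.npz",**s);np.savez("pics/w3.npz",**c)
o=get_obs();print(o["clock"],o["position"],o["ft_force"])
print(s["rvec"],s["tvec"],s["fov_y"])
K=lambda c:np.array([[192/np.tan(np.radians(c["fov_y"])/2),0,c["cx"]],[0,192/np.tan(np.radians(c["fov_y"])/2),c["cy"]],[0,0,1]])
for P in(o["position"]-[0,0,.011],np.array([.4949,-.0127,.069])):
  for q in(c,s):print(cv2.projectPoints(P[None],q["rvec"],q["tvec"],K(q),None)[0].ravel())
cv2.imwrite("pics/ws3.png",np.hstack([cv2.resize(c["color"][:,:,::-1],(400,300)),cv2.resize(s["color"][:,:,::-1],(400,300))]))
u,v=cv2.projectPoints(o["position"][None],s["rvec"],s["tvec"],K(s),None)[0].ravel().astype(int)
y0=max(v-60,0);x0=max(u-80,0);print("crop",x0,y0)
cv2.imwrite("pics/s3c.png",cv2.resize(s["color"][y0:y0+120,x0:x0+160,::-1],None,fx=5,fy=5,interpolation=2))
```

```text
1.55 [ 0.49219217 -0.01253262  0.1088821 ] [0.16057698 0.14930228 0.11492618]
[ 2.20928084 -0.37442578  0.20274155] [-0.50929458  0.25940168  0.55232379] 57.67357958730931
[250.49544915 223.20438921]
[234.38722345 249.47652704]
[254.26135394 207.6588331 ]
[236.24117192 260.20820754]
crop 154 185
```

View pics/ws3.png

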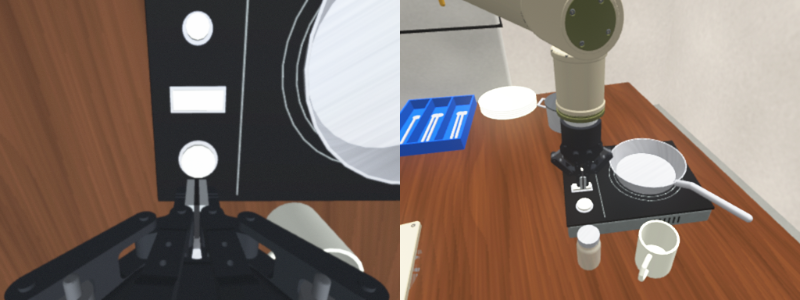

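View pics/s3c.png

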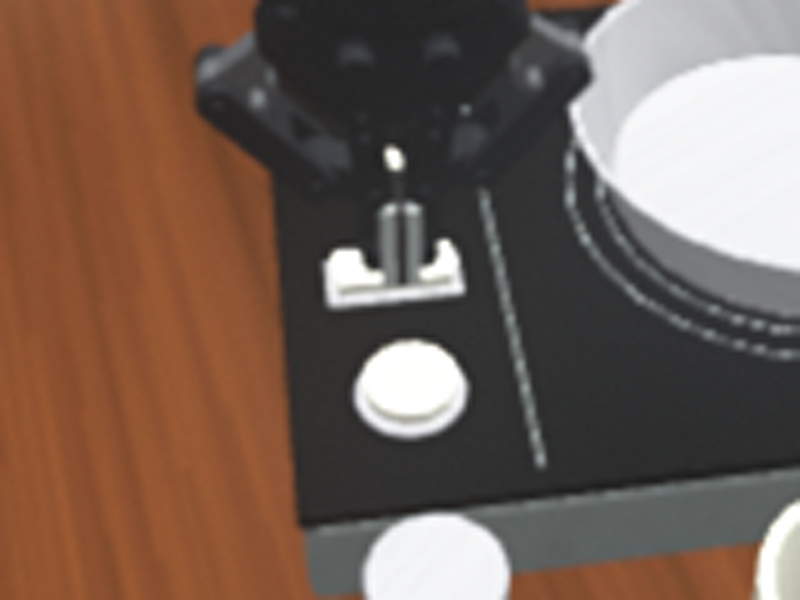

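The side view puts the large key at about (236,261), matching the prediction of (236.2,260.2). The shut tips are centred over it, perhaps a little higher than the nominal 11 mm, so I'll descend gently and watch the force.

>>> apply_moves(rows=[{"x":0,"y":2,"z":6,"ax":0,"ay":0,"az":0,"gripper":1},{"x":0,"y":0,"z":6,"ax":0,"ay":0,"az":0,"gripper":1},{"x":0,"y":0,"z":6,"ax":0,"ay":0,"az":0,"gripper":1},{"x":0,"y":0,"z":5,"ax":0,"ay":0,"az":0,"gripper":1},{"x":0,"y":0,"z":0,"ax":0,"ay":0,"az":0,"gripper":1}])

```text
clock: 1.97
position: [0.4965, -0.0132, 0.0889]
ee_rot: [0.772, 0.636, -0.0, -0.0]
ft_force: [-0.2, 0.2, -0.3]
grip_width: -0.0
grasp_force: 0.0
```

>>> apply_moves(rows=[{"x":0,"y":0,"z":2,"ax":0,"ay":0,"az":0,"gripper":1},{"x":0,"y":0,"z":2,"ax":0,"ay":0,"az":0,"gripper":1},{"x":0,"y":0,"z":0,"ax":0,"ay":0,"az":0,"gripper":1},{"x":0,"y":0,"z":0,"ax":0,"ay":0,"az":0,"gripper":1}])

```text
clock: 2.3
position: [0.4968, -0.0131, 0.0855]
ee_rot: [0.772, 0.636, 0.0, 0.0]
ft_force: [0.4, 0.4, -0.0]
grip_width: 0.002
grasp_force: 0.0
```

>>> apply_moves(rows=[{"x":0,"y":0,"z":2,"ax":0,"ay":0,"az":0,"gripper":1},{"x":0,"y":0,"z":2,"ax":0,"ay":0,"az":0,"gripper":1},{"x":0,"y":0,"z":0,"ax":0,"ay":0,"az":0,"gripper":1},{"x":0,"y":0,"z":0,"ax":0,"ay":0,"az":0,"gripper":1}])

```text
clock: 2.63
position: [0.4966, -0.0131, 0.0813]
ee_rot: [0.772, 0.636, -0.0, -0.0]
ft_force: [-0.3, -0.7, 0.1]
grip_width: -0.003
grasp_force: 0.0
```

>>> apply_moves(rows=[{"x":0,"y":0,"z":2,"ax":0,"ay":0,"az":0,"gripper":1},{"x":0,"y":0,"z":0,"ax":0,"ay":0,"az":0,"gripper":1},{"x":0,"y":0,"z":0,"ax":0,"ay":0,"az":0,"gripper":1}])

```text
clock: 2.88
position: [0.4967, -0.0131, 0.0793]
ee_rot: [0.772, 0.636, -0.0, -0.0]
ft_force: [-0.3, -0.0, -0.6]
grip_width: 0.001
grasp_force: 0.0
```

>>> apply_moves(rows=[{"x":0,"y":0,"z":2,"ax":0,"ay":0,"az":0,"gripper":1},{"x":0,"y":0,"z":0,"ax":0,"ay":0,"az":0,"gripper":1},{"x":0,"y":0,"z":0,"ax":0,"ay":0,"az":0,"gripper":1}])

```text
clock: 3.13
position: [0.4966, -0.0131, 0.0773]
ee_rot: [0.772, 0.636, -0.0, -0.0]
ft_force: [0.3, 0.3, 0.3]
grip_width: 0.001
grasp_force: 0.0
```

No contact below the nominal height, so the tips are higher than nominal, as the pictures suggested. I'll continue down.

>>> apply_moves(rows=[{"x":0,"y":0,"z":2,"ax":0,"ay":0,"az":0,"gripper":1},{"x":0,"y":0,"z":0,"ax":0,"ay":0,"az":0,"gripper":1},{"x":0,"y":0,"z":0,"ax":0,"ay":0,"az":0,"gripper":1}])

```text
clock: 3.38
position: [0.4966, -0.0131, 0.0753]
ee_rot: [0.772, 0.636, -0.0, -0.0]
ft_force: [-0.7, -0.3, 0.2]
grip_width: 0.002
grasp_force: 0.0
```

>>> apply_moves(rows=[{"x":0,"y":0,"z":2,"ax":0,"ay":0,"az":0,"gripper":1},{"x":0,"y":0,"z":0,"ax":0,"ay":0,"az":0,"gripper":1},{"x":0,"y":0,"z":0,"ax":0,"ay":0,"az":0,"gripper":1}])

```text
clock: 3.63
position: [0.4966, -0.0131, 0.0733]
ee_rot: [0.772, 0.636, -0.0, -0.0]
ft_force: [-0.1, -0.1, 0.1]
grip_width: -0.002
grasp_force: 0.0
```

Run:
```python
from workcell import *
import cv2,numpy as np
s=camera("side");o=get_obs();print(o["clock"],o["position"],o["ft_force"])
cv2.imwrite("pics/s4c.png",cv2.resize(s["color"][205:305,174:294,::-1],None,fx=5,fy=5,interpolation=2))
```

```text
3.6833 [ 0.4966849  -0.01311878  0.07337048] [ 0.76507888  0.40488701 -0.68213991]
```

View pics/s4c.png

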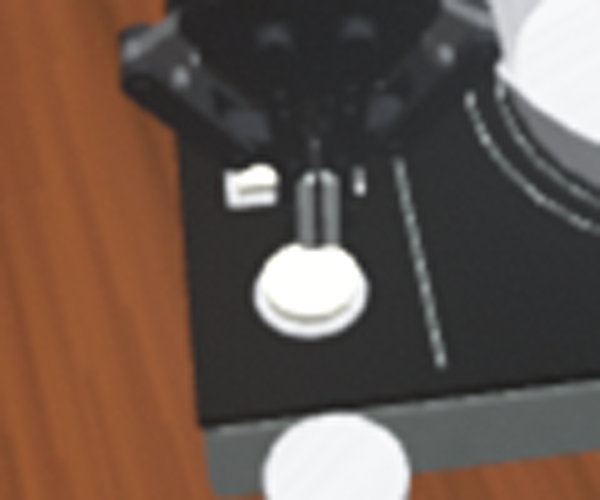

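The side crop shows the tips' lower end at (318,247), visually above and behind the key top at (313,284). I'll solve for where the tips are relative to the TCP.

Run:
```python
import numpy as np,cv2
from scipy.optimize import least_squares
from scipy.spatial.transform import Rotation as Ro
R=Ro.from_quat(np.array([.7715,.6362,0,0]))
w=np.load("pics/w2.npz");w3=np.load("pics/w3.npz");s=np.load("pics/s3.npz")
def pr(c,P):
    f=192/np.tan(np.radians(c["fov_y"])/2)
    return cv2.projectPoints(P[None],c["rvec"],c["tvec"],np.array([[f,0,c["cx"]],[0,f,c["cy"]],[0,0,1]]),None)[0].ravel()
obs=[(w,[.5001,-.0797,.2122],1,230.4),(w3,[.4922,-.0125,.1089],1,230.4),(s,[.4922,-.0125,.1089],-1,241.4),(s,[.4967,-.0131,.0734],-1,254.4)]
for W in(.022,.016,.010,0):
    g=lambda q:[pr(c,np.array(t)+R.apply([q[0]+sg*W/2,0,q[1]]))[1]-v for c,t,sg,v in obs]
    r=least_squares(g,[0,.01]);print(W,r.x*1000,r.fun)
```

```text
0.022 [ -1.05058678 -22.33537564] [-0.74768877  0.73713855 -0.50999784  0.55037161]
0.016 [-1.70868833e-02 -1.81661541e+01] [-0.72197685  0.71246803 -0.44602779  0.481823  ]
0.01 [  1.01631997 -13.99676444] [-0.69769849  0.68921737 -0.38316772  0.4146353 ]
0 [ 2.73847562 -7.0474443 ] [-0.66010559  0.65330787 -0.2808048   0.30555886]
```

The fit says the shut tips sit about 15–20 mm higher than nominal and laterally centred (within about 1 mm). I'll keep descending in small steps.

>>> apply_moves(rows=[{"x":0,"y":0,"z":2,"ax":0,"ay":0,"az":0,"gripper":1},{"x":0,"y":0,"z":2,"ax":0,"ay":0,"az":0,"gripper":1},{"x":0,"y":0,"z":0,"ax":0,"ay":0,"az":0,"gripper":1},{"x":0,"y":0,"z":0,"ax":0,"ay":0,"az":0,"gripper":1}])

```text
clock: 4.02
position: [0.4966, -0.0131, 0.0692]
ee_rot: [0.772, 0.636, -0.0, -0.0]
ft_force: [-0.4, 0.2, 0.6]
grip_width: 0.0
grasp_force: 0.0
```

>>> apply_moves(rows=[{"x":0,"y":0,"z":2,"ax":0,"ay":0,"az":0,"gripper":1},{"x":0,"y":0,"z":2,"ax":0,"ay":0,"az":0,"gripper":1},{"x":0,"y":0,"z":0,"ax":0,"ay":0,"az":0,"gripper":1},{"x":0,"y":0,"z":0,"ax":0,"ay":0,"az":0,"gripper":1}])

```text
clock: 4.35
position: [0.4966, -0.0131, 0.0653]
ee_rot: [0.772, 0.636, -0.0, -0.0]
ft_force: [0.5, -0.0, 0.1]
grip_width: 0.003
grasp_force: 0.0
```

>>> apply_moves(rows=[{"x":0,"y":0,"z":2,"ax":0,"ay":0,"az":0,"gripper":1},{"x":0,"y":0,"z":0,"ax":0,"ay":0,"az":0,"gripper":1},{"x":0,"y":0,"z":0,"ax":0,"ay":0,"az":0,"gripper":1}])

```text
clock: 4.6
position: [0.4967, -0.0131, 0.0633]
ee_rot: [0.772, 0.636, -0.0, -0.0]
ft_force: [0.5, -0.2, -0.3]
grip_width: -0.001
grasp_force: 0.0
```

>>> apply_moves(rows=[{"x":0,"y":0,"z":2,"ax":0,"ay":0,"az":0,"gripper":1},{"x":0,"y":0,"z":0,"ax":0,"ay":0,"az":0,"gripper":1},{"x":0,"y":0,"z":0,"ax":0,"ay":0,"az":0,"gripper":1}])

```text
clock: 4.85
position: [0.4966, -0.0131, 0.0613]
ee_rot: [0.772, 0.636, -0.0, -0.0]
ft_force: [0.1, 0.7, 0.2]
grip_width: 0.001
grasp_force: 0.0
```

>>> apply_moves(rows=[{"x":0,"y":0,"z":2,"ax":0,"ay":0,"az":0,"gripper":1},{"x":0,"y":0,"z":0,"ax":0,"ay":0,"az":0,"gripper":1},{"x":0,"y":0,"z":0,"ax":0,"ay":0,"az":0,"gripper":1}])

```text
clock: 5.1
position: [0.4966, -0.0131, 0.0593]
ee_rot: [0.772, 0.636, -0.0, -0.0]
ft_force: [0.5, 0.2, 0.9]
grip_width: -0.006
grasp_force: 0.0
```

>>> apply_moves(rows=[{"x":0,"y":0,"z":2,"ax":0,"ay":0,"az":0,"gripper":1},{"x":0,"y":0,"z":0,"ax":0,"ay":0,"az":0,"gripper":1},{"x":0,"y":0,"z":0,"ax":0,"ay":0,"az":0,"gripper":1}])

```text
clock: 5.35
position: [0.4966, -0.0131, 0.0573]
ee_rot: [0.772, 0.636, -0.0, -0.0]
ft_force: [-0.8, 0.1, 0.4]
grip_width: -0.001
grasp_force: 0.0
```

Run:
```python
from workcell import *
import cv2,numpy as np
s=camera("side");w=camera("wrist");o=get_obs();print(o["clock"],o["position"],o["ft_force"])
a=cv2.resize(s["color"][205:305,174:294,::-1],(480,400),interpolation=2)
b=cv2.resize(w["color"][100:300,180:340,::-1],(320,400),interpolation=2)
cv2.imwrite("pics/sw5.png",np.hstack([a,b]))
```

```text
5.45 [ 0.49672488 -0.01314632  0.05742282] [-0.34269879  0.14551242  0.03669413]
```

View pics/sw5.png

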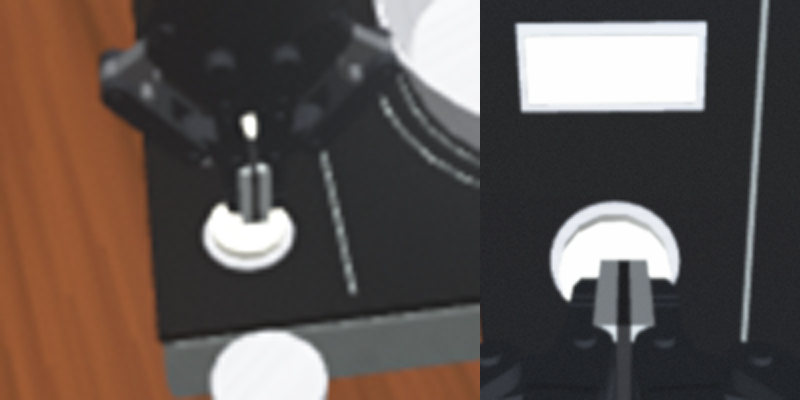

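Both views show the tips just above the large key, near its centre, so I'll continue.

>>> apply_moves(rows=[{"x":0,"y":-2,"z":2,"ax":0,"ay":0,"az":0,"gripper":1},{"x":0,"y":0,"z":0,"ax":0,"ay":0,"az":0,"gripper":1},{"x":0,"y":0,"z":0,"ax":0,"ay":0,"az":0,"gripper":1}])

```text
clock: 5.7
position: [0.4945, -0.0127, 0.0553]
ee_rot: [0.772, 0.636, -0.0, -0.0]
ft_force: [-0.0, 0.6, 0.4]
grip_width: -0.003
grasp_force: 0.0
```

>>> apply_moves(rows=[{"x":0,"y":0,"z":2,"ax":0,"ay":0,"az":0,"gripper":1},{"x":0,"y":0,"z":0,"ax":0,"ay":0,"az":0,"gripper":1},{"x":0,"y":0,"z":0,"ax":0,"ay":0,"az":0,"gripper":1}])

```text
clock: 5.95
position: [0.4947, -0.0127, 0.0533]
ee_rot: [0.772, 0.636, -0.0, -0.0]
ft_force: [-0.2, -1.0, -0.5]
grip_width: -0.002
grasp_force: 0.0
```

>>> apply_moves(rows=[{"x":0,"y":0,"z":2,"ax":0,"ay":0,"az":0,"gripper":1},{"x":0,"y":0,"z":0,"ax":0,"ay":0,"az":0,"gripper":1},{"x":0,"y":0,"z":0,"ax":0,"ay":0,"az":0,"gripper":1}])

```text
clock: 6.2
position: [0.4947, -0.0128, 0.0513]
ee_rot: [0.772, 0.636, -0.0, -0.0]
ft_force: [-0.8, -0.7, 0.8]
grip_width: -0.002
grasp_force: 0.0
```

>>> apply_moves(rows=[{"x":0,"y":0,"z":2,"ax":0,"ay":0,"az":0,"gripper":1},{"x":0,"y":0,"z":0,"ax":0,"ay":0,"az":0,"gripper":1},{"x":0,"y":0,"z":0,"ax":0,"ay":0,"az":0,"gripper":1}])

```text
clock: 6.45
position: [0.495, -0.0127, 0.0495]
ee_rot: [0.772, 0.636, 0.0, 0.0]
ft_force: [-0.2, -0.0, 3.0]
grip_width: -0.005
grasp_force: 1.1
```

Contact: 3 N at z = 0.0495, so the key started moving near 0.051.

>>> apply_moves(rows=[{"x":0,"y":0,"z":2,"ax":0,"ay":0,"az":0,"gripper":1},{"x":0,"y":0,"z":0,"ax":0,"ay":0,"az":0,"gripper":1},{"x":0,"y":0,"z":0,"ax":0,"ay":0,"az":0,"gripper":1}])

```text
clock: 6.7
position: [0.495, -0.0128, 0.0476]
ee_rot: [0.772, 0.636, 0.0, 0.0]
ft_force: [-0.6, -0.1, 2.6]
grip_width: 0.001
grasp_force: 1.6
```

>>> apply_moves(rows=[{"x":0,"y":0,"z":1.5,"ax":0,"ay":0,"az":0,"gripper":1},{"x":0,"y":0,"z":0,"ax":0,"ay":0,"az":0,"gripper":1},{"x":0,"y":0,"z":0,"ax":0,"ay":0,"az":0,"gripper":1}])

```text
clock: 6.95
position: [0.495, -0.0127, 0.046]
ee_rot: [0.772, 0.636, 0.0, 0.0]
ft_force: [0.6, -1.5, 3.1]
grip_width: 0.0
grasp_force: 2.0
```

>>> apply_moves(rows=[{"x":0,"y":0,"z":1,"ax":0,"ay":0,"az":0,"gripper":1},{"x":0,"y":0,"z":0,"ax":0,"ay":0,"az":0,"gripper":1},{"x":0,"y":0,"z":0,"ax":0,"ay":0,"az":0,"gripper":1}])

```text
clock: 7.2
position: [0.495, -0.0127, 0.045]
ee_rot: [0.772, 0.636, 0.0, 0.0]
ft_force: [1.5, -1.2, 4.6]
grip_width: -0.002
grasp_force: 2.2
```

>>> apply_moves(rows=[{"x":0,"y":0,"z":1,"ax":0,"ay":0,"az":0,"gripper":1},{"x":0,"y":0,"z":0,"ax":0,"ay":0,"az":0,"gripper":1},{"x":0,"y":0,"z":0,"ax":0,"ay":0,"az":0,"gripper":1}])

```text
clock: 7.45
position: [0.495, -0.0127, 0.0442]
ee_rot: [0.772, 0.636, 0.0, 0.0]
ft_force: [0.6, 0.0, 6.6]
grip_width: 0.0
grasp_force: 3.6
```

>>> apply_moves(rows=[{"x":0,"y":0,"z":0.5,"ax":0,"ay":0,"az":0,"gripper":1},{"x":0,"y":0,"z":0,"ax":0,"ay":0,"az":0,"gripper":1},{"x":0,"y":0,"z":0,"ax":0,"ay":0,"az":0,"gripper":1}])

```text
clock: 7.7
position: [0.495, -0.0128, 0.0441]
ee_rot: [0.772, 0.636, 0.0, 0.0]
ft_force: [-2.0, -0.6, 12.0]
grip_width: 0.001
grasp_force: 6.3
```

Hard stop reached at 12 N, so the large key is fully down. I'll lift and go to the long key.

>>> apply_moves(rows=[{"x":0,"y":0,"z":-10,"ax":0,"ay":0,"az":0,"gripper":1},{"x":0,"y":0,"z":-15,"ax":0,"ay":0,"az":0,"gripper":1},{"x":0,"y":0,"z":0,"ax":0,"ay":0,"az":0,"gripper":1},{"x":0,"y":0,"z":0,"ax":0,"ay":0,"az":0,"gripper":1},{"x":0,"y":0,"z":0,"ax":0,"ay":0,"az":0,"gripper":1}])

```text
clock: 8.12
position: [0.4942, -0.0128, 0.0678]
ee_rot: [0.772, 0.636, -0.0, -0.0]
ft_force: [-0.7, -0.5, -0.5]
grip_width: -0.002
grasp_force: 0.0
```

>>> apply_moves(rows=[{"x":20,"y":0,"z":0,"ax":0,"ay":0,"az":0,"gripper":1},{"x":20,"y":0,"z":0,"ax":0,"ay":0,"az":0,"gripper":1},{"x":20,"y":0,"z":0,"ax":0,"ay":0,"az":0,"gripper":1},{"x":0,"y":0,"z":8,"ax":0,"ay":0,"az":0,"gripper":1},{"x":0,"y":0,"z":0,"ax":0,"ay":0,"az":0,"gripper":1}])

```text
clock: 8.53
position: [0.5049, 0.0469, 0.0584]
ee_rot: [0.771, 0.637, -0.001, -0.001]
ft_force: [-0.3, -0.3, 0.3]
grip_width: 0.002
grasp_force: 0.0
```

Run:
```python
from workcell import *
import cv2,numpy as np
s=camera("side");w=camera("wrist");o=get_obs();print(o["clock"],o["position"],o["ft_force"])
a=cv2.resize(s["color"][195:295,174:294,::-1],(480,400),interpolation=2)
b=cv2.resize(w["color"][100:300,180:340,::-1],(320,400),interpolation=2)
cv2.imwrite("pics/sw6.png",np.hstack([a,b]))
```

```text
8.6333 [0.5053053  0.04525652 0.05944586] [-0.13388768 -0.21935708 -0.0673318 ]
```

View pics/sw6.png

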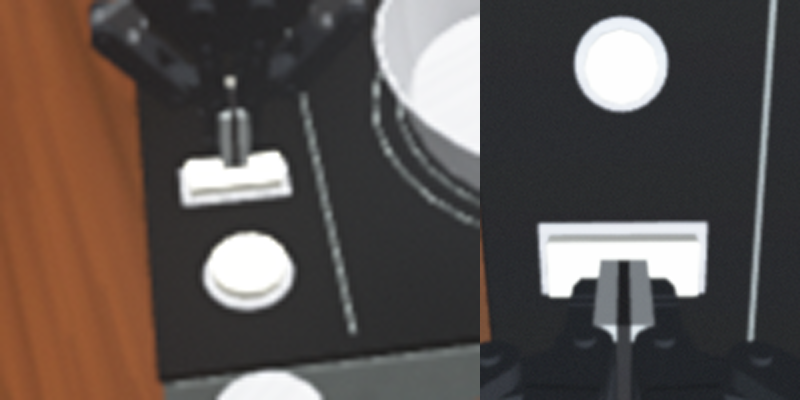

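The tips are centred over the long key, the large key is up again, and the pan is clear. I'll press the long key down.

>>> apply_moves(rows=[{"x":1,"y":0,"z":4,"ax":0,"ay":0,"az":0,"gripper":1},{"x":0,"y":0,"z":4,"ax":0,"ay":0,"az":0,"gripper":1},{"x":0,"y":0,"z":2,"ax":0,"ay":0,"az":0,"gripper":1},{"x":0,"y":0,"z":0,"ax":0,"ay":0,"az":0,"gripper":1},{"x":0,"y":0,"z":0,"ax":0,"ay":0,"az":0,"gripper":1}])

```text
clock: 9.05
position: [0.5063, 0.0467, 0.0504]
ee_rot: [0.772, 0.636, -0.0, 0.0]
ft_force: [0.2, 0.0, 0.4]
grip_width: 0.003
grasp_force: 0.0
```

>>> apply_moves(rows=[{"x":0,"y":0,"z":1.5,"ax":0,"ay":0,"az":0,"gripper":1},{"x":0,"y":0,"z":1.5,"ax":0,"ay":0,"az":0,"gripper":1},{"x":0,"y":0,"z":0,"ax":0,"ay":0,"az":0,"gripper":1},{"x":0,"y":0,"z":0,"ax":0,"ay":0,"az":0,"gripper":1}])

```text
clock: 9.38
position: [0.5066, 0.047, 0.0476]
ee_rot: [0.772, 0.636, 0.0, 0.0]
ft_force: [-1.3, -0.4, 3.0]
grip_width: -0.002
grasp_force: 1.6
```

>>> apply_moves(rows=[{"x":0,"y":0,"z":1.5,"ax":0,"ay":0,"az":0,"gripper":1},{"x":0,"y":0,"z":1,"ax":0,"ay":0,"az":0,"gripper":1},{"x":0,"y":0,"z":1,"ax":0,"ay":0,"az":0,"gripper":1},{"x":0,"y":0,"z":0,"ax":0,"ay":0,"az":0,"gripper":1},{"x":0,"y":0,"z":0,"ax":0,"ay":0,"az":0,"gripper":1}])

```text
clock: 9.8
position: [0.5066, 0.047, 0.0442]
ee_rot: [0.772, 0.636, 0.0, 0.0]
ft_force: [-1.6, -2.2, 6.9]
grip_width: -0.001
grasp_force: 3.5
```

>>> apply_moves(rows=[{"x":0,"y":0,"z":0.5,"ax":0,"ay":0,"az":0,"gripper":1},{"x":0,"y":0,"z":0,"ax":0,"ay":0,"az":0,"gripper":1},{"x":0,"y":0,"z":0,"ax":0,"ay":0,"az":0,"gripper":1},{"x":0,"y":0,"z":0,"ax":0,"ay":0,"az":0,"gripper":1}])

```text
clock: 10.13
position: [0.5067, 0.047, 0.0441]
ee_rot: [0.772, 0.636, 0.0, 0.0]
ft_force: [-4.4, -2.2, 12.4]
grip_width: 0.002
grasp_force: 6.0
```

The long key is at its stop with 12 N. I'll hold for about two seconds.

>>> apply_moves(rows=[{"x":0,"y":0,"z":0,"ax":0,"ay":0,"az":0,"gripper":1},{"x":0,"y":0,"z":0,"ax":0,"ay":0,"az":0,"gripper":1},{"x":0,"y":0,"z":0,"ax":0,"ay":0,"az":0,"gripper":1},{"x":0,"y":0,"z":0,"ax":0,"ay":0,"az":0,"gripper":1},{"x":0,"y":0,"z":0,"ax":0,"ay":0,"az":0,"gripper":1}])

```text
clock: 10.55
position: [0.5067, 0.047, 0.0441]
ee_rot: [0.772, 0.636, 0.0, 0.0]
ft_force: [-3.2, -3.3, 12.5]
grip_width: -0.0
grasp_force: 6.0
```

>>> apply_moves(rows=[{"x":0,"y":0,"z":0,"ax":0,"ay":0,"az":0,"gripper":1},{"x":0,"y":0,"z":0,"ax":0,"ay":0,"az":0,"gripper":1},{"x":0,"y":0,"z":0,"ax":0,"ay":0,"az":0,"gripper":1},{"x":0,"y":0,"z":0,"ax":0,"ay":0,"az":0,"gripper":1},{"x":0,"y":0,"z":0,"ax":0,"ay":0,"az":0,"gripper":1}])

```text
clock: 10.97
position: [0.5067, 0.047, 0.0441]
ee_rot: [0.772, 0.636, 0.0, 0.0]
ft_force: [-4.2, -3.4, 12.8]
grip_width: -0.002
grasp_force: 6.0
```

>>> apply_moves(rows=[{"x":0,"y":0,"z":0,"ax":0,"ay":0,"az":0,"gripper":1},{"x":0,"y":0,"z":0,"ax":0,"ay":0,"az":0,"gripper":1},{"x":0,"y":0,"z":0,"ax":0,"ay":0,"az":0,"gripper":1},{"x":0,"y":0,"z":0,"ax":0,"ay":0,"az":0,"gripper":1},{"x":0,"y":0,"z":0,"ax":0,"ay":0,"az":0,"gripper":1}])

```text
clock: 11.38
position: [0.5067, 0.047, 0.0441]
ee_rot: [0.772, 0.636, 0.0, 0.0]
ft_force: [-4.0, -2.9, 12.9]
grip_width: -0.001
grasp_force: 6.0
```

>>> apply_moves(rows=[{"x":0,"y":0,"z":0,"ax":0,"ay":0,"az":0,"gripper":1},{"x":0,"y":0,"z":0,"ax":0,"ay":0,"az":0,"gripper":1},{"x":0,"y":0,"z":0,"ax":0,"ay":0,"az":0,"gripper":1},{"x":0,"y":0,"z":0,"ax":0,"ay":0,"az":0,"gripper":1},{"x":0,"y":0,"z":0,"ax":0,"ay":0,"az":0,"gripper":1}])

```text
clock: 11.8
position: [0.5067, 0.047, 0.0441]
ee_rot: [0.772, 0.636, 0.0, 0.0]
ft_force: [-3.1, -3.1, 12.2]
grip_width: -0.001
grasp_force: 6.0
```

>>> apply_moves(rows=[{"x":0,"y":0,"z":-10,"ax":0,"ay":0,"az":0,"gripper":1},{"x":0,"y":0,"z":-20,"ax":0,"ay":0,"az":0,"gripper":1},{"x":0,"y":0,"z":-30,"ax":0,"ay":0,"az":0,"gripper":1},{"x":0,"y":0,"z":-30,"ax":0,"ay":0,"az":0,"gripper":1},{"x":0,"y":0,"z":-30,"ax":0,"ay":0,"az":0,"gripper":1}])

```text
clock: 12.22
position: [0.5058, 0.0476, 0.1648]
ee_rot: [0.771, 0.636, -0.0, -0.0]
ft_force: [0.8, -0.5, 0.2]
grip_width: -0.002
grasp_force: 0.0
```

>>> apply_moves(rows=[{"x":0,"y":0,"z":0,"ax":0,"ay":0,"az":0,"gripper":1},{"x":0,"y":0,"z":0,"ax":0,"ay":0,"az":0,"gripper":1},{"x":0,"y":0,"z":0,"ax":0,"ay":0,"az":0,"gripper":1}])

```text
clock: 12.47
position: [0.506, 0.0474, 0.1629]
ee_rot: [0.772, 0.636, -0.0, -0.0]
ft_force: [-0.2, -0.2, -0.2]
grip_width: 0.002
grasp_force: 0.0
```

Run:
```python
from workcell import *
import cv2
c=camera("scene");cv2.imwrite("pics/scene9.png",c["color"][:,:,::-1]);o=get_obs();print(o["clock"],o["position"],o["ft_force"])
```

```text
12.5167 [0.50565693 0.04725978 0.16237106] [ 0.1205784  -0.20462774 -0.53241023]
```

View pics/scene9.png

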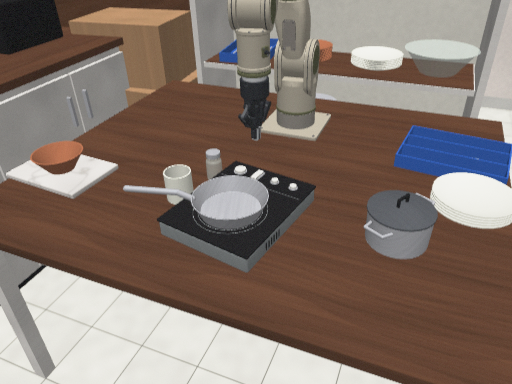

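The pan, saucepan, mug and salt jar look exactly where they began, and the arm is clear. I'll hand in.

```bash
python3 -c "
from workcell import *
print(hand_in())"
```

```text
the job is handed in; nothing more can be done
None
```

I pressed the large key to its stop and released it, then held the long key down for about two seconds and withdrew at 12.5 s; the pan, saucepan, mug and salt jar look unmoved, and the job is handed in (no verdict was shown).

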